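# Reseat the crooked lid of a culture plate under the bench magnifier

### The job

The lid of the culture plate under the bench magnifier was put back crooked: its tab side (on the right, seen from the robot) rides up on the dish's rim. Take the lid by its tab, raise that edge first until it is just clear, about a centimetre above the rim, while the opposite edge stays down, do not lift the lid away, and set it back centred so that it lies flat on the dish all round, then let go. Do not lean on the magnifier, and leave the cup and bottles beside it where they stand.

Things in the scene. Friction and masses are not known exactly. Their poses are not given: they have to be found in the camera images.
- magnifier: Fixed bench magnifier. Origin on the worktop below the middle of its stage; z up, x from the robot's side toward its post. White foot 12 mm high, x from -53 to +113 mm, y from -75 to +75 mm; steel post at x = +95 mm, carrying a horizontal lens over the plate.
- lens (a point): Centre of the lens, 158 mm above the worktop. Level disc in a grey frame, 92 mm across, 12 mm thick. It overhangs the plate, so that a hand cannot come straight down on the lid's tab: it must lean 30 to 45 deg from vertical, its upper part sideways out from under the lens, as the tab leans.
- dish_rim (a point): Centre of the dish's mouth, at rim height (28 mm above the worktop). Clear shallow round culture dish, 90 mm outside diameter, 16 mm high, wall 3 mm, fixed on the magnifier's stage over its origin. z up; x points from the lid's tab side to the opposite side.
- dish: The same dish; origin at the centre of its underside, axes as dish_rim.
- lid_mid (a point): Middle of the lid: on its axis, half-way up. Shallow clear cap, 104 mm across, 10 mm high, top 2 mm thick, skirt 3 mm thick, 3 to 4 mm play round the dish, about 60 g. z: its normal, up; x: from tab to opposite edge. At the start some 7 mm too far to +x, tab edge up on the rim, tilted 0.11 rad. Seated: over the dish's centre, 3 mm below the rim plane.
- tab_grip (a point): Grip point of the lid's tab: a grey stub with dark ribs on the lid's edge, 9 mm thick along the lid's y (grip width), 16 mm broad, 32 mm long, leaning 40 deg outward from the lid's normal. This point is on its centre line, 10 mm from its free end, at (-62.6, 0, +20.9) mm from lid_mid in the lid's axes. Axes as lid_mid.
- tab_edge (a point): Point on the lower edge of the lid's skirt under the tab, at (-50.5, 0, -5) mm from lid_mid. Axes as lid_mid. Seated it is 8 mm below the rim plane.
- far_edge (a point): Point on the lower edge of the lid's skirt opposite the tab, at (+50.5, 0, -5) mm from lid_mid. Seated it is 8 mm below the rim plane.
- sample_cup_1: Bystander: small sample cup with screw cap, 60 mm diameter, 64 mm high; origin at the centre of its underside.
- amber_bottle: Bystander: brown bottle, 46 mm diameter, 93 mm high; origin at the centre of its underside.
- vial_b: Bystander: small vial, 26 mm diameter, 50 mm high; origin at the centre of its underside.
Mind the look-alikes: they are no part of the job. Of the things that look like the part that bears lid_mid, the middle-sized one is meant.

How it is judged:
By the outcome, as a careful person would: the job done as asked, in the order asked, and still so for the second after the job is handed in, with the robot touching nothing.
It also fails if it takes over 32 s, if anything falls off the work surface, if the arm or the gripper's body presses on something with over 40 N, if the wrist force passes 120 N, or if a joint passes its speed limit or range.

### The arm

A 6-joint arm with a two-finger parallel gripper is mounted at the origin on a cart in front of the work surface, level with it; the furniture and walls round the work are solid. World frame = base frame: x ahead of the robot, y to its left, z up, the work surface at z = 0. Lengths are in mm, angles in degrees, forces in N, time in s.
With the tool pointing down it reaches from about 300 to 850 mm from the base axis. Payload 4.2 kg.
Tool frame: the origin (TCP) lies at the very end of the fingers, on their centre line; the grasp point (between the pads) lies 19 mm behind it; z points along the fingers, y is the direction in which the jaws open and shut (so a half turn about z gives the same grasp; the last joint's range is limited). The gripper opens to 91 mm and grips with 3 to 60 N. Pads are 32 mm wide; open, the fingers measure 118 mm over their backs; the gripper's body (76 mm by 178 mm) begins 60 mm behind the grasp point.
Start: joints at [71.734, 18.312, 89.639, -0, 72.044, -1.146], TCP at [169.268, 549.541, 176.276] pointing down, gripper open.
Joint ranges: [-177.97, 177.97], [-48.28, 115.42], [12.27, 149.76], [-77.06, 257.06], [2.81, 150.46], [-146.56, 146.56]. Speed limits (degrees/s): [147.25, 147.25, 180, 180, 180, 180].

### API

Orientations are given as [roll, pitch, yaw] about the fixed x, y, z axes, in that order (R = Rz(yaw) Ry(pitch) Rx(roll)).
In Python, from workcell import env gives the robot as it stands. The module is installed in compiled form; this text tells all that it offers.
- The arm moves only by the tool arm_command, never from a script. Its argument "targets" is a list of rows, each a list of 5 numbers: the closure, from 0 (fully open) to 1 (shut), then the shift along the tool's x, y, z each as a share of 50 cm, from -1 to 1, then the turn about the tool's z as a share of pi/4 rad, from -1 to 1. A call has 1 to 8 rows; each row is the pose to reach, as a shift and turn from the pose measured when the call began, along the tool's axes at that moment; what a row does not reach only later rows make up. A row lasts 1/12 s, in which the tool goes at most 41.7 mm and 7.16 degrees, less where a joint would pass 70% of its speed; a pose out of reach is approached as far as the arm can. A call with a number of a shift or a turn outside -1 to 1 is refused whole. A call with a gripper value outside its range is refused whole. The fingers move at their own pace and stop on an object; "squeeze" is the grip in N (left out, the last holds). Time passes only in rows, so rows that repeat a pose let the fingers close. It gives the time, the measured TCP pose, the force and the opening at its end, in the units of the state.
- env.state(): the state, without advancing time (a new reading comes with each control period).
- env.grab_frame(name): name is "side" or "top"; returns the picture (400x640x3 uint8, red, green, blue); there is no depth.
- env.camera_params(name): a dict with "camera_matrix" (3x3 intrinsics, pixels), "R" (3x3) and "t" (3): a world point X has camera coordinates R X + t. Camera axes: x right, y down, z forward; pixel columns grow to the right and rows downward; lengths in mm; the calibration is good to about 2 mm. A picture is of the moment at which its call begins. camera_params takes no time and is no camera call.
- env.job_done(): hands the job in, once; it reports no verdict.
The state is a dict: "time_s": time; "qpos": joint angles; "qvel": joint speeds; "effort": joint torques, N m; "ee_pos": TCP position; "ee_rot": TCP orientation; "force": force on the tool from outside, world axes, zero at the start; "torque": the same for the moment, N m; "gripper_width": finger opening in mm.
Only numpy, scipy, OpenCV 4.12 (cv2) and the standard library are available. Lean on these libraries where they do the work, as an engineer would, in place of code of your own. Each camera call takes 0.05 s, during which the arm holds its last target.

## Working session

There is one attempt and no reset: what is moved stays moved. The work goes in short steps, Python scripts to look and compute and a tool call to move; the robot and the scene stay as the last step left them, time stands still between calls to the robot, and variables do not carry over. Pictures are saved under pics/ and viewed, and the job is handed in when it is done.

Besides the shell and the picture viewer there is one more tool, called after ">>>" in YAML: its name, and indented under it one key for each argument. arm_command: Moves the arm, as the interface text tells. Shift numbers are shares of 50 cm and turn numbers shares of pi/4 rad, none past 1 either way. Its arguments: {"type":"object","properties":{"targets":{"type":"array"},"squeeze":{"type":"number"}},"required":["targets"]}

```bash
mkdir -p pics; python3 - <<'E'
from workcell import env
import cv2
for n in("side","top"):
    im=env.grab_frame(n); cv2.imwrite(f"pics/{n}0.png",cv2.cvtColor(im,cv2.COLOR_RGB2BGR))
    p=env.camera_params(n); print(n,p)
print(env.state())
E
```

```text
side {'camera_matrix': array([[407.29434525,   0.        , 316.24782101],
       [  0.        , 407.29434525, 202.77628302],
       [  0.        ,   0.        ,   1.        ]]), 'R': array([[ 0.94345751, -0.33061862, -0.0240676 ],
       [-0.18365405, -0.46087229, -0.86825568],
       [ 0.2759694 ,  0.82358245, -0.49553287]]), 't': array([-521.55831576,  227.85937   ,  947.53995004])}
top {'camera_matrix': array([[408.55014073,   0.        , 320.52799207],
       [  0.        , 408.55014073, 200.11690877],
       [  0.        ,   0.        ,   1.        ]]), 'R': array([[-0.0134386 , -0.99990573, -0.00281628],
       [-0.99237199,  0.01368242, -0.12251782],
       [ 0.12254481,  0.00114833, -0.99246232]]), 't': array([  71.93989712,  587.64397339, 1048.58008058])}
{'time_s': 0.1, 'qpos': array([ 7.17339818e+01,  1.83479212e+01,  8.96994181e+01, -1.67303220e-03,
        7.20429616e+01, -1.14571069e+00]), 'qvel': array([-0.03107441, -0.13486695, -0.23710246,  0.03069636, -0.04636927,
        0.01790251]), 'effort': array([-1.69262232e-03, -4.13332450e+01, -2.32507306e+01,  7.26741878e-02,
        4.21788124e-02, -3.78646371e-05]), 'ee_pos': array([169.11655881, 549.03821588, 175.50495011]), 'ee_rot': array([-1.79909685e+02, -2.15170979e-04,  1.62880209e+02]), 'force': array([ 0.67846107, -0.17179372,  0.3649717 ]), 'torque': array([0.02025292, 0.00278442, 0.03842452]), 'gripper_width': 90.93095237199921}
```

View pics/side0.png

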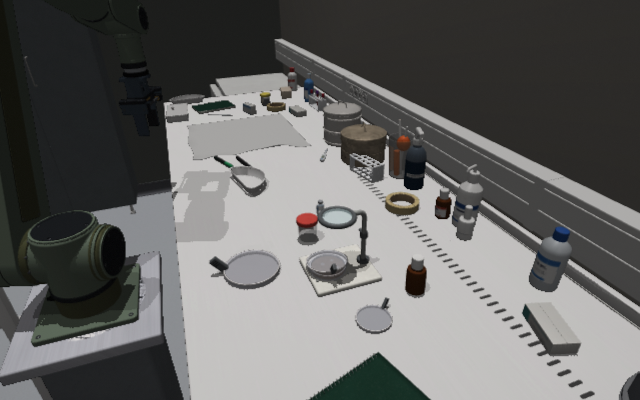

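View pics/top0.png

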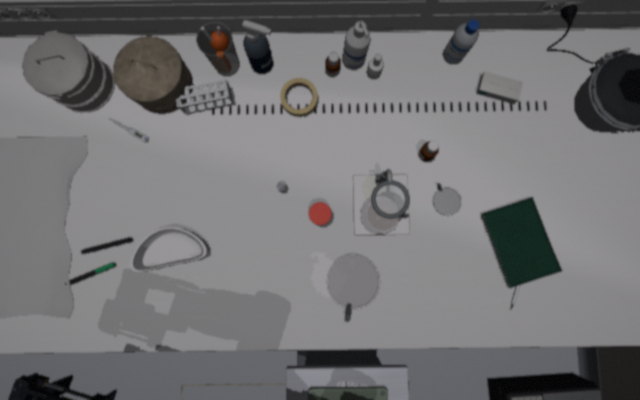

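```bash
python3 - <<'E'
import cv2
a=cv2.imread("pics/side0.png")[190:345,205:445]; cv2.imwrite("pics/side0z.png",cv2.resize(a,None,fx=3.3,fy=3.3,interpolation=cv2.INTER_CUBIC))
a=cv2.imread("pics/top0.png")[130:330,270:480]; a=cv2.convertScaleAbs(a,alpha=1.5);cv2.imwrite("pics/top0z.png",cv2.resize(a,None,fx=3,fy=3,interpolation=cv2.INTER_CUBIC))
E
```

```text
(no output)
```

View pics/side0z.png

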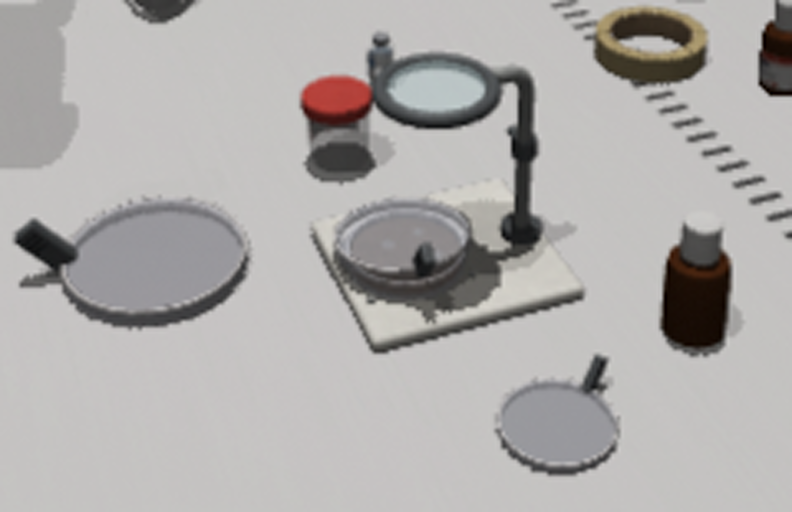

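View pics/top0z.png

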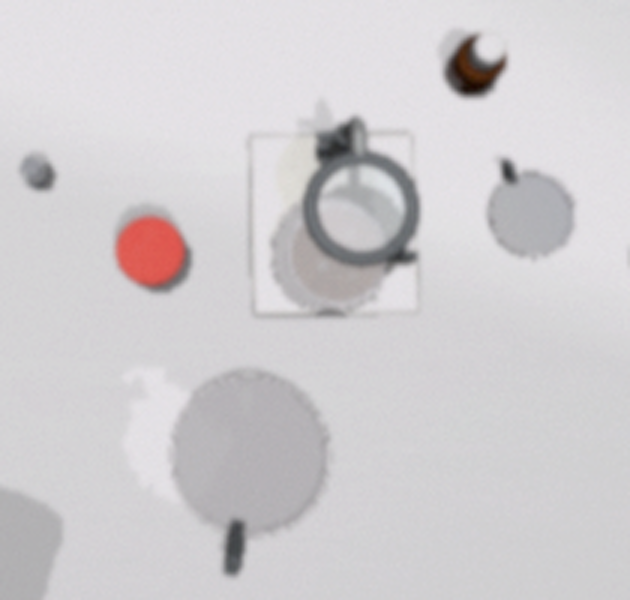

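```bash
cat > h.py <<'E'
import numpy as np
from workcell import env
def cam(n):
    p=env.camera_params(n); return p["camera_matrix"],p["R"],p["t"]
def ray(n,uv):
    K,R,t=cam(n); d=R.T@np.linalg.solve(K,[uv[0],uv[1],1]); return -R.T@t,d
def plane(n,uv,z):
    c,d=ray(n,uv); return c+d*(z-c[2])/d[2]
def proj(n,X):
    K,R,t=cam(n); x=K@(R@np.array(X)+t); return x[:2]/x[2]
def tri(a,b):
    c1,d1=ray("side",a); c2,d2=ray("top",b)
    A=np.stack([d1,-d2],1); s=np.linalg.lstsq(A,c2-c1,rcond=None)[0]
    p,q=c1+s[0]*d1,c2+s[1]*d2; return (p+q)/2,np.linalg.norm(p-q)
T=lambda u,v:(270+(u+.5)/3-.5,130+(v+.5)/3-.5)
S=lambda u,v:(205+(u+.5)/3.3-.5,190+(v+.5)/3.3-.5)
E
python3 - <<'E'
from h import *
np.set_printoptions(precision=1,suppress=True)
print("foot top"); 
for c in [(250,134),(411,132),(418,312),(254,315)]: print(plane("top",T(*c),12))
print("foot side"); 
for c in [(313,230),(500,180),(583,291),(377,346)]: print(plane("side",S(*c),12))
print("lens",tri(S(437,89),T(361,207)),plane("top",T(361,207),160),plane("side",S(437,89),160))
print("tab end",tri(S(425,252),T(412,256)))
print("lid top",plane("top",T(330,255),33), plane("side",S(402,240),33))
print("cup",plane("top",T(151,251),64),"vial",plane("top",T(38,170),50),"amber",plane("top",T(489,50),93))
E
```

```text
foot top
[661.4 -25.8  12. ]
[ 661.2 -172.6   12. ]
[ 497.5 -172.4   12. ]
[496.8 -25.6  12. ]
foot side
[493.6 -39.8  12. ]
[656.  -31.6  12. ]
[ 655.4 -179.2   12. ]
[ 496.3 -180.4   12. ]
lens (array([574. , -99.7, 157.1]), np.float64(1.6765511015829)) [574.5 -99.5 160. ] [ 571.4 -104.1  160. ]
tab end (array([ 542.3, -157.7,   64.4]), np.float64(2.384580514879195))
lid top [548.  -92.3  33. ] [ 544.6 -101.6   33. ]
cup [550.9  65.7  64. ] vial [624.8 164.   50. ] amber [ 716.  -224.5   93. ]
```

```bash
python3 - <<'E'
import cv2
from h import *
a=cv2.imread("pics/side0.png")[0:250,0:320]; a=cv2.convertScaleAbs(a,alpha=2,beta=15);cv2.imwrite("pics/side0l.png",cv2.resize(a,None,fx=2.4,fy=2.4,interpolation=cv2.INTER_CUBIC))
for X in [(169,549,176),(100,900,200),(100,900,0),(200,900,0),(200,500,0),(200,1300,0)]: print(X,proj("side",X),proj("top",X))
E
```

```text
(169, 549, 176) [152.06700074 140.14080704] [101.5804252  385.34283221]
(100, 900, 200) [132.50743698 107.34230773] [-72.17312722 425.4634239 ]
(100, 900, 0) [144.25927629 154.06048374] [  1.45026722 392.76760083]
(200, 900, 0) [169.01494565 150.54221179] [  4.57942393 352.82410792]
(200, 500, 0) [172.8043964  191.45816798] [156.63783939 350.80686554]
(200, 1300, 0) [166.42967688 122.62820777] [-147.34899638  354.83962575]
```

View pics/side0l.png

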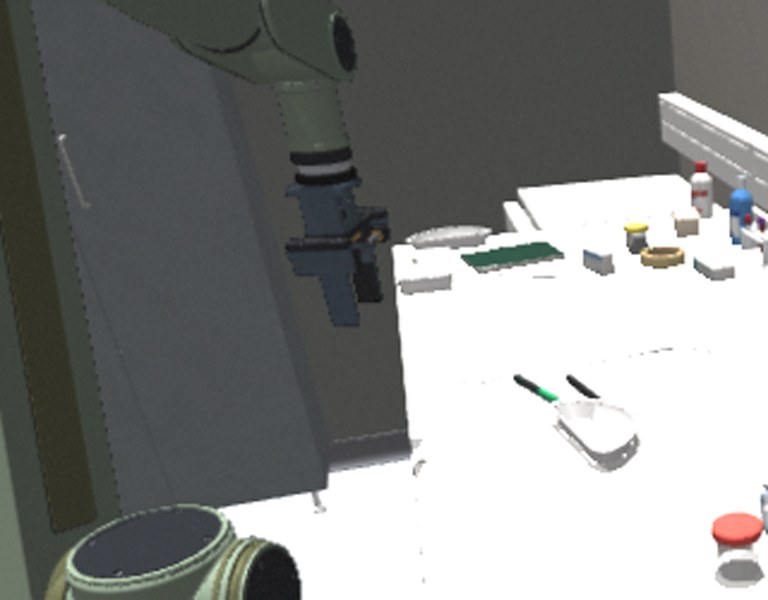

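```bash
python3 - <<'E'
from h import *
for z in (-700,-900,-1000):
  print(z,plane("side",(133,205),z),plane("side",(50,212),z),plane("side",(137,192),z))
E
```

```text
-700 [-141.4299666  1836.73342415 -700.        ] [-663.21254751 1944.16206189 -700.        ] [-121.68013489 2030.02005279 -700.        ]
-900 [-202.52323267 2233.02579585 -900.        ] [-801.33165613 2356.31311043 -900.        ] [-179.85791953 2454.84550698 -900.        ]
-1000 [ -233.06986571  2431.1719817  -1000.        ] [ -870.39121045  2562.38863471 -1000.        ] [ -208.94681185  2667.25823407 -1000.        ]
```

>>> arm_command:
  targets:
    - [0,0.35,0.52,-0.15,0.9]
    - [0,0.35,0.52,-0.15,0.9]
    - [0,0.35,0.52,-0.15,0.9]
    - [0,0.35,0.52,-0.15,0.9]
    - [0,0.35,0.52,-0.15,0.9]
    - [0,0.35,0.52,-0.15,0.9]
    - [0,0.35,0.52,-0.15,0.9]
    - [0,0.35,0.52,-0.15,0.9]

```text
time_s: 0.77
ee_pos: [78.1, 847.8, 249.0]
ee_rot: [-179.9, 0.0, 122.4]
force: [0.1, 1.3, 0.4]
gripper_width: 91.0
```

>>> arm_command:
  targets:
    - [0,0.4,0.31,0,0.7]
    - [0,0.4,0.31,0,0.7]
    - [0,0.4,0.31,0,0.7]
    - [0,0.4,0.31,0,0.7]
    - [0,0.4,0.31,0,0.7]
    - [0,0.4,0.31,0,0.7]

```text
time_s: 1.27
ee_pos: [84.9, 914.9, 187.1]
ee_rot: [179.9, -1.7, 90.9]
force: [-0.3, -0.4, 0.2]
gripper_width: 91.6
```

```bash
python3 - <<'E'
from h import *
np.set_printoptions(precision=1,suppress=True)
s=env.state();print(s)
E
```

```text
{'time_s': 1.2667, 'qpos': array([ 84. ,  58.6,  12.4,   0.1, 107.3,  83.1]), 'qvel': array([ 0. ,  4.7, -0.3,  0. , -4.5, -6.3]), 'effort': array([  0.2, -75.1, -24.9,   0.1,  -0.1,   0.6]), 'ee_pos': array([ 84.9, 914.9, 187.1]), 'ee_rot': array([179.9,  -1.7,  90.9]), 'force': array([-0.3, -0.4,  0.2]), 'torque': array([-0.1,  0.1, -0. ]), 'gripper_width': 91.58100702227568}
```

>>> arm_command:
  targets:
    - [0,1,0,0,0]
    - [0,1,0,0,0]
    - [0,1,0,0,0]
    - [0,1,0,0,0]
    - [0,1,0,0,0]
    - [0,1,0,0,0]

```text
time_s: 1.77
ee_pos: [68.1, 957.0, 121.5]
ee_rot: [179.7, -3.6, 90.9]
force: [-0.7, -0.4, 0.4]
gripper_width: 91.0
```

```bash
python3 - <<'E'
from h import *
np.set_printoptions(precision=1,suppress=True)
s=env.state();print(s)
E
```

```text
{'time_s': 1.7667, 'qpos': array([ 85.2,  62.7,  12.4,   0.1, 101.2,  84.3]), 'qvel': array([ 1.7,  6.1, -0.3,  0. , -6.6,  1.9]), 'effort': array([ -0.2, -76.7, -25. ,   0. ,  -0.3,  -0. ]), 'ee_pos': array([ 68.1, 957. , 121.5]), 'ee_rot': array([179.7,  -3.6,  90.9]), 'force': array([-0.7, -0.4,  0.4]), 'torque': array([-0.1,  0. , -0. ]), 'gripper_width': 91.0437547078941}
```

>>> arm_command:
  targets:
    - [0,1,0,-0.5,0]
    - [0,1,0,-0.5,0]

```text
time_s: 1.93
ee_pos: [62.8, 964.7, 137.2]
ee_rot: [179.5, -5.6, 90.9]
force: [-0.1, 0.0, -0.0]
gripper_width: 91.1
```

>>> arm_command:
  targets:
    - [0,1,0,-0.5,0]
    - [0,1,0,-0.5,0]

```text
time_s: 2.1
ee_pos: [57.6, 972.0, 158.2]
ee_rot: [179.4, -7.9, 91.0]
force: [-0.6, -0.2, 0.6]
gripper_width: 91.2
```

>>> arm_command:
  targets:
    - [0,1,0,0.3,0]
    - [0,1,0,0.3,0]

```text
time_s: 2.27
ee_pos: [53.6, 999.9, 127.8]
ee_rot: [179.2, -10.2, 91.0]
force: [0.7, -0.3, -0.2]
gripper_width: 91.6
```

```bash
python3 - <<'E'
from h import *
np.set_printoptions(precision=1,suppress=True)
s=env.state();print(s)
E
```

```text
{'time_s': 2.2667, 'qpos': array([86.3, 62.7, 12.3,  0. , 94.8, 85.3]), 'qvel': array([  1.9,  15.3,   0. ,  -0.3, -17.2,   1.8]), 'effort': array([ -0.2, -80.1, -26. ,   0. ,  -0.6,  -0. ]), 'ee_pos': array([ 53.6, 999.9, 127.8]), 'ee_rot': array([179.2, -10.2,  91. ]), 'force': array([ 0.7, -0.3, -0.2]), 'torque': array([-0.2,  0.1, -0. ]), 'gripper_width': 91.55518025150093}
```

>>> arm_command:
  targets:
    - [0,1,0.2,0,0]
    - [0,1,0.2,0,0]

```text
time_s: 2.43
ee_pos: [64.0, 1018.4, 115.8]
ee_rot: [179.0, -12.3, 91.1]
force: [-0.3, -0.0, -0.4]
gripper_width: 91.2
```

>>> arm_command:
  targets:
    - [0,1,0.2,0,0]
    - [0,1,0.2,0,0]

```text
time_s: 2.6
ee_pos: [75.3, 1034.4, 112.3]
ee_rot: [178.8, -14.5, 91.1]
force: [0.8, -0.4, -0.4]
gripper_width: 91.1
```

>>> arm_command:
  targets:
    - [0,1,0.2,0,0]
    - [0,1,0.2,0,0]

```text
time_s: 2.77
ee_pos: [84.9, 1049.5, 110.7]
ee_rot: [178.5, -16.7, 91.1]
force: [1.0, -0.5, -0.5]
gripper_width: 91.3
```

>>> arm_command:
  targets:
    - [0,1,0.2,0,0]
    - [0,1,0.2,0,0]

```text
time_s: 2.93
ee_pos: [93.8, 1063.2, 112.2]
ee_rot: [178.3, -18.9, 91.2]
force: [-0.7, -0.3, 0.1]
gripper_width: 91.3
```

>>> arm_command:
  targets:
    - [0,1,0.2,0,0]
    - [0,1,0.2,0,0]

```text
time_s: 3.1
ee_pos: [102.1, 1075.7, 116.7]
ee_rot: [178.0, -21.0, 91.2]
force: [0.7, -0.3, -0.3]
gripper_width: 91.2
```

>>> arm_command:
  targets:
    - [0,1,0.2,0,0]
    - [0,1,0.2,0,0]

```text
time_s: 3.27
ee_pos: [109.7, 1087.0, 124.0]
ee_rot: [177.7, -23.1, 91.3]
force: [0.5, 0.8, 0.8]
gripper_width: 91.4
```

>>> arm_command:
  targets:
    - [0,1,0.1,0,0]
    - [0,1,0.1,0,0]

```text
time_s: 3.43
ee_pos: [109.8, 1097.9, 134.0]
ee_rot: [177.5, -25.2, 91.4]
force: [-0.7, 0.4, 0.3]
gripper_width: 91.5
```

>>> arm_command:
  targets:
    - [0,1,0.1,0,0]
    - [0,1,0.1,0,0]

```text
time_s: 3.6
ee_pos: [109.0, 1107.7, 146.5]
ee_rot: [177.2, -27.2, 91.5]
force: [-0.7, 0.3, -1.1]
gripper_width: 90.9
```

>>> arm_command:
  targets:
    - [0,1,0.1,0,0]
    - [0,1,0.1,0,0]

```text
time_s: 3.77
ee_pos: [108.8, 1116.9, 161.4]
ee_rot: [176.9, -29.3, 91.6]
force: [-0.3, 0.3, 0.1]
gripper_width: 91.1
```

>>> arm_command:
  targets:
    - [0,1,0.1,0,0]
    - [0,1,0.1,0,0]

```text
time_s: 3.93
ee_pos: [108.7, 1125.1, 178.4]
ee_rot: [176.6, -31.4, 91.8]
force: [-0.8, 0.1, -0.7]
gripper_width: 91.2
```

>>> arm_command:
  targets:
    - [0,1,0.1,0,0]
    - [0,1,0.1,0,0]

```text
time_s: 4.1
ee_pos: [108.6, 1132.3, 197.5]
ee_rot: [176.3, -33.5, 91.9]
force: [-0.0, 0.4, 0.4]
gripper_width: 91.2
```

>>> arm_command:
  targets:
    - [0,1,0.1,0,0]
    - [0,1,0.1,0,0]

```text
time_s: 4.27
ee_pos: [108.4, 1138.3, 218.5]
ee_rot: [175.9, -35.6, 92.1]
force: [0.5, -0.5, -0.0]
gripper_width: 91.1
```

>>> arm_command:
  targets:
    - [0,1,0.1,0,0]
    - [0,1,0.1,0,0]

```text
time_s: 4.43
ee_pos: [108.2, 1143.2, 241.1]
ee_rot: [175.6, -37.7, 92.3]
force: [0.4, -0.5, 0.3]
gripper_width: 91.1
```

```bash
cat >> h.py <<'E'
from scipy.spatial.transform import Rotation as Ro
def tool():
    s=env.state(); return np.array(s["ee_pos"]),Ro.from_euler("xyz",s["ee_rot"],degrees=True).as_matrix()
def plan(P,turn=0):
    p,R=tool(); d=R.T@(np.array(P)-p); print("share",np.round(d/500,3),"dist",np.linalg.norm(d).round(1))
E
python3 - <<'E'
import cv2
from h import *
np.set_printoptions(precision=3,suppress=True)
p,R=tool(); print(R); z=R[:,2]; print("lean",np.degrees(np.arccos(-z[2])),"az",np.degrees(np.arctan2(z[1],z[0])))
for az in (84,85,86):
  u=np.array([np.cos(np.radians(az)),np.sin(np.radians(az)),0]); a=np.cross([0,0,1],u) # lid y
  # turn about tool z making tool y || +-a
  l=R.T@(-a); print(az,"turn deg",np.degrees(np.arctan2(-l[0],l[1])),"misalign",np.degrees(np.arcsin(l[2])))
a=cv2.imread("pics/side0.png")[245:295,295:360]; b=cv2.imread("pics/top0.png")[185:245,345:420]
a=cv2.resize(a,None,fx=8,fy=8,interpolation=cv2.INTER_CUBIC);b=cv2.resize(b,None,fx=6,fy=6,interpolation=cv2.INTER_CUBIC)
b=cv2.convertScaleAbs(b,alpha=1.5)
cv2.imwrite("pics/tabs.png",a);cv2.imwrite("pics/tabt.png",b)
E
```

```text
[[-0.032  0.998  0.052]
 [ 0.791 -0.007  0.612]
 [ 0.611  0.061 -0.789]]
lean 37.91062362826193 az 85.10238626255084
84 turn deg 6.561224046459338 misalign -0.677314829489516
85 turn deg 5.772213388873734 misalign -0.06290932397303606
86 turn deg 4.98322131104026 misalign 0.551508110928405
```

View pics/tabs.png

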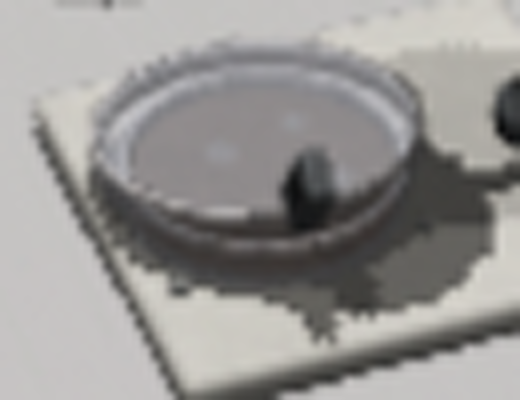

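View pics/tabt.png

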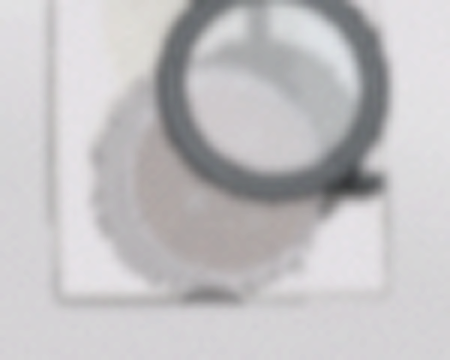

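```bash
cat >> h.py <<'E'
def lidpose(dish=(549,-100),az=84.5,off=7,tilt=.11,zm=27.5):
    ux=np.array([np.cos(np.radians(az)),np.sin(np.radians(az)),0]);k=np.array([0,0,1.])
    uy=np.cross(k,ux); X=ux*np.cos(tilt)-k*np.sin(tilt); Z=k*np.cos(tilt)+ux*np.sin(tilt)
    m=np.array([dish[0],dish[1],zm])+ux*off
    return m,np.stack([X,uy,Z],1)
E
python3 - <<'E'
from h import *
np.set_printoptions(precision=1,suppress=True)
cs=lambda q:((q[0]-295+.5)*8-.5,(q[1]-245+.5)*8-.5)
ct=lambda q:((q[0]-345+.5)*6-.5,(q[1]-185+.5)*6-.5)
for az in (80,84.5,89):
  m,L=lidpose(az=az)
  for nm,v in dict(end=(-69,0,28.6),grip=(-62.6,0,20.9),root=(-48.4,0,4),ctr=(0,0,5),px=(52,0,5),mx=(-52,0,5),py=(0,52,5),my=(0,-52,5)).items():
    X=m+L@np.array(v); print(az,nm,X,"side",np.array(cs(proj("side",X))),"top",np.array(ct(proj("top",X))))
E
```

```text
80 end [ 538.9 -157.6   63.5] side [303.8 175.8] top [373.4 193.4]
80 grip [ 539.8 -152.1   55.1] side [300.2 186.8] top [356.7 192.9]
80 root [ 541.9 -140.1   36.8] side [292.4 209.9] top [320.8 191.9]
80 ctr [550.3 -92.6  32.5] side [262.3 122.8] top [210.8 175.3]
80 px [559.3 -41.7  26.8] side [232.9  40. ] top [ 94.  157.9]
80 mx [ 541.3 -143.5   38.2] side [294.6 213.6] top [329.2 192.9]
80 py [499.1 -83.5  32.5] side [ 95.8 142.9] top [193.9 291.7]
80 my [ 601.5 -101.6   32.5] side [426.6 102.9] top [227.5  60.2]
84.5 end [ 543.4 -158.2   63.5] side [319.3 173.5] top [374.4 182.8]
84.5 grip [ 543.9 -152.7   55.1] side [314.1 184.7] top [357.7 183.4]
84.5 root [ 545.1 -140.5   36.8] side [302.9 208.4] top [321.5 184.7]
84.5 ctr [549.7 -92.5  32.5] side [260.5 123. ] top [210.7 176.6]
84.5 px [554.7 -41.   26.8] side [218.9  42. ] top [ 92.8 168.2]
84.5 mx [ 544.8 -143.9   38.2] side [306.1 211.9] top [329.9 185.1]
84.5 py [498.  -87.5  32.5] side [ 96.3 151.3] top [203.  294.1]
84.5 my [601.5 -97.5  32.5] side [421.3  95.4] top [218.3  60.4]
89 end [ 548.  -158.4   63.5] side [334.5 170.4] top [374.6 172.1]
89 grip [ 548.1 -152.9   55.1] side [327.7 181.9] top [357.8 173.8]
89 root [ 548.3 -140.7   36.8] side [313.1 206.2] top [321.6 177.5]
89 ctr [549.1 -92.5  32.5] side [258.6 123.4] top [210.7 177.9]
89 px [550.  -40.8  26.8] side [205.1  44.6] top [ 92.5 178.6]
89 mx [ 548.2 -144.1   38.2] side [317.2 209.6] top [330.1 177.2]
89 py [497.1 -91.5  32.5] side [ 97.9 159.6] top [212.3 295.9]
89 my [601.1 -93.4  32.5] side [415.1  88.1] top [209.   61.4]
```

```bash
python3 - <<'E'
from h import *
plan((200,850,330))
E
```

```text
share [-0.361  0.198 -0.49 ] dist 319.9
```

>>> arm_command:
  targets:
    - [0,-0.36,0.2,-0.49,0.13]
    - [0,-0.36,0.2,-0.49,0.13]
    - [0,-0.36,0.2,-0.49,0.13]
    - [0,-0.36,0.2,-0.49,0.13]
    - [0,-0.36,0.2,-0.49,0.13]
    - [0,-0.36,0.2,-0.49,0.13]
    - [0,-0.36,0.2,-0.49,0.13]
    - [0,-0.36,0.2,-0.49,0.13]

```text
time_s: 5.1
ee_pos: [198.4, 856.5, 329.5]
ee_rot: [-179.9, -38.0, 84.9]
force: [0.1, -0.6, 0.3]
gripper_width: 90.9
```

```bash
python3 - <<'E'
from h import *
plan((310,550,370)); print(np.round(env.state()["qpos"],1),tool()[1].round(3))
E
```

```text
share [-0.416  0.276 -0.428] dist 328.7
[73.1 23.8 70.8  9.8 48.5 74.1] [[ 0.07   0.996  0.053]
 [ 0.785 -0.087  0.613]
 [ 0.616 -0.001 -0.788]]
```

>>> arm_command:
  targets:
    - [0,-0.416,0.276,-0.428,0]
    - [0,-0.416,0.276,-0.428,0]
    - [0,-0.416,0.276,-0.428,0]
    - [0,-0.416,0.276,-0.428,0]
    - [0,-0.416,0.276,-0.428,0]
    - [0,-0.416,0.276,-0.428,0]
    - [0,-0.416,0.276,-0.428,0]
    - [0,-0.416,0.276,-0.428,0]

```text
time_s: 5.77
ee_pos: [310.1, 547.7, 371.4]
ee_rot: [180.0, -38.1, 85.0]
force: [0.9, 0.3, -0.2]
gripper_width: 91.3
```

```bash
python3 - <<'E'
from h import *
plan((420,240,370)); print(np.round(env.state()["qpos"],1))
E
```

```text
share [-0.469  0.273 -0.364] dist 326.7
[46.1  1.7 94.  27.7 56.2 41.3]
```

>>> arm_command:
  targets:
    - [0,-0.47,0.273,-0.364,0]
    - [0,-0.47,0.273,-0.364,0]
    - [0,-0.47,0.273,-0.364,0]
    - [0,-0.47,0.273,-0.364,0]
    - [0,-0.47,0.273,-0.364,0]
    - [0,-0.47,0.273,-0.364,0]
    - [0,-0.47,0.273,-0.364,0]
    - [0,-0.47,0.273,-0.364,0]

```text
time_s: 6.43
ee_pos: [420.5, 237.3, 370.7]
ee_rot: [179.7, -38.1, 85.1]
force: [0.6, -0.1, 0.4]
gripper_width: 91.2
```

```bash
python3 - <<'E'
from h import *
plan((510,-60,350)); print(np.round(env.state()["qpos"],1))
E
```

```text
share [-0.48   0.231 -0.322] dist 311.1
[-0.5 -1.3 97.1 38.3 82.4 -0.2]
```

>>> arm_command:
  targets:
    - [0,-0.48,0.23,-0.32,0]
    - [0,-0.48,0.23,-0.32,0]
    - [0,-0.48,0.23,-0.32,0]
    - [0,-0.48,0.23,-0.32,0]
    - [0,-0.48,0.23,-0.32,0]
    - [0,-0.48,0.23,-0.32,0]
    - [0,-0.48,0.23,-0.32,0]
    - [0,-0.48,0.23,-0.32,0]

```text
time_s: 7.1
ee_pos: [511.0, -63.8, 348.1]
ee_rot: [179.7, -38.0, 84.9]
force: [0.4, 0.4, -0.9]
gripper_width: 91.5
```

```bash
python3 - <<'E'
from h import *
plan((543,-260,260)); print(np.round(env.state()["qpos"],1))
E
```

```text
share [-0.412  0.099 -0.097] dist 217.5
[-32.1  15.4  80.6  34.1 101.  -25.3]
```

>>> arm_command:
  targets:
    - [0,-0.412,0.099,-0.097,0]
    - [0,-0.412,0.099,-0.097,0]
    - [0,-0.412,0.099,-0.097,0]
    - [0,-0.412,0.099,-0.097,0]
    - [0,-0.412,0.099,-0.097,0]
    - [0,-0.412,0.099,-0.097,0]
    - [0,-0.412,0.099,-0.097,0]

```text
time_s: 7.68
ee_pos: [542.8, -262.6, 257.1]
ee_rot: [179.9, -38.0, 84.6]
force: [-0.4, 0.8, 0.6]
gripper_width: 91.0
```

```bash
python3 - <<'E'
from h import *
p,R=tool(); g=np.array([543.5,-152.5,55]); z=R[:,2]
print(R.round(3)); print("pre",g-55*z,"grasp",g+15*z)
plan(g-55*z); print(np.round(env.state()["qpos"],1))
E
```

```text
[[ 0.075  0.995  0.06 ]
 [ 0.784 -0.096  0.613]
 [ 0.616  0.002 -0.788]]
pre [ 540.17333098 -186.20480352   98.33496848] grasp [ 544.40727337 -143.30778086   43.18137223]
share [-0.076 -0.021  0.343] dist 176.2
[-44.3  31.4  68.1  29.8 104.4 -37.5]
```

>>> arm_command:
  targets:
    - [0.3,-0.076,-0.021,0.343,0]
    - [0.3,-0.076,-0.021,0.343,0]
    - [0.3,-0.076,-0.021,0.343,0]
    - [0.3,-0.076,-0.021,0.343,0]
    - [0.3,-0.076,-0.021,0.343,0]
    - [0.3,-0.076,-0.021,0.343,0]

```text
time_s: 8.18
ee_pos: [538.7, -183.4, 98.1]
ee_rot: [-179.9, -38.2, 84.5]
force: [0.6, -0.4, 0.8]
gripper_width: 64.0
```

```bash
cat > look.py <<'E'
import sys,cv2
from h import *
tag=sys.argv[1]
for n,(x0,x1,y0,y1) in {"side":(230,430,170,320),"top":(310,480,130,260)}.items():
    im=cv2.cvtColor(env.grab_frame(n),cv2.COLOR_RGB2BGR); cv2.imwrite(f"pics/{n}{tag}full.png",im)
    a=cv2.convertScaleAbs(im[y0:y1,x0:x1],alpha=1.4,beta=5)
    cv2.imwrite(f"pics/{n}{tag}.png",cv2.resize(a,None,fx=4 if n=="side" else 4.5,fy=4 if n=="side" else 4.5,interpolation=cv2.INTER_CUBIC))
p,R=tool(); print(p.round(1),R.round(3).tolist())
E
python3 look.py 1; python3 - <<'E'
from h import *
p,R=tool(); g=np.array([543.5,-152.5,55])
plan(g+15*R[:,2])
E
```

```text
[ 541.4 -186.8  101. ] [[0.072, 0.995, 0.063], [0.786, -0.095, 0.611], [0.614, 0.006, -0.789]]
share [-0.002 -0.003  0.145] dist 72.5
```

View pics/side1.png

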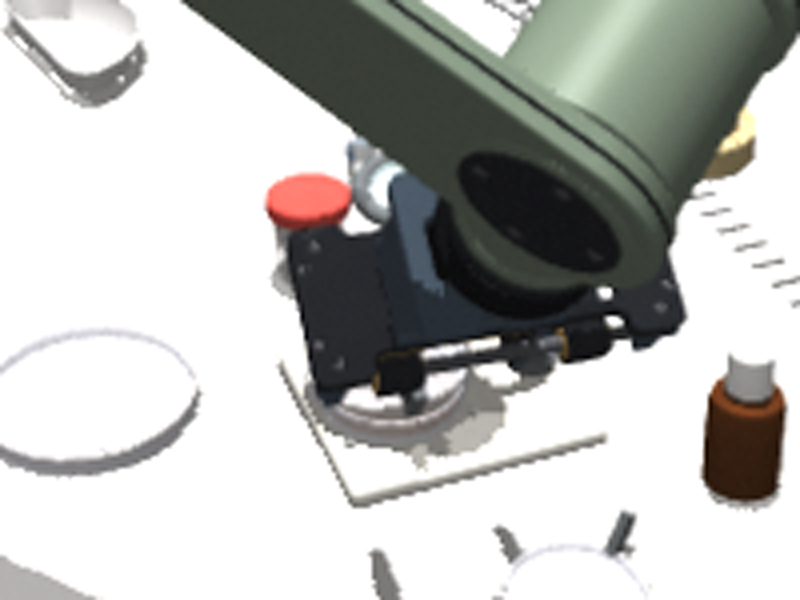

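View pics/top1.png

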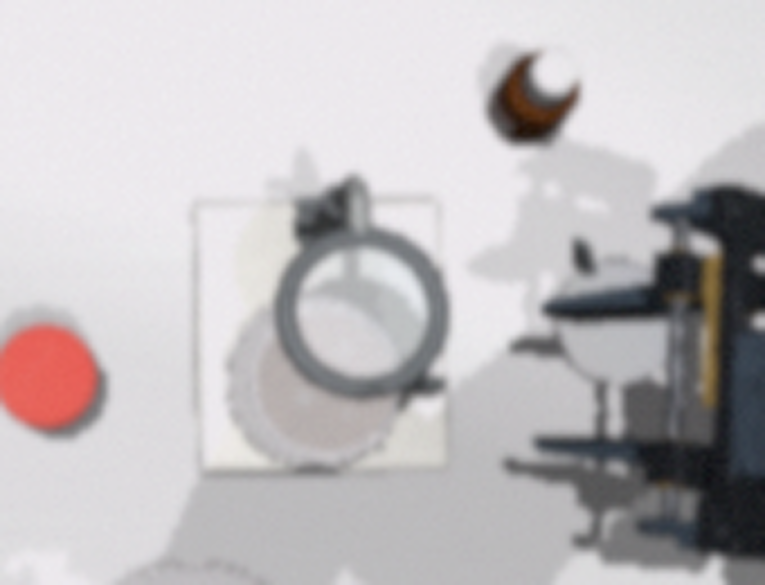

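```bash
python3 - <<'E'
from h import *
p,R=tool()
f=lambda q:(np.array(q)-[310,130]+.5)*4.5
print("tcp",f(proj("top",p)),"fingers",[f(proj("top",p+R@np.array([0,s,0]))).round() for s in(32,-32)],"tabgrip",f(proj("top",(543.5,-152.5,55))),f(proj("top",(543.2,-158,63.5))))
E
```

```text
tcp [504.88710196 382.04978775] fingers [array([508., 325.]), array([502., 440.])] tabgrip [425.78549392 386.19689622] [438.39408273 385.31712804]
```

```bash
python3 - <<'E'
import cv2
from h import *
a=cv2.imread("pics/top1full.png")[170:260,390:490]
a=cv2.convertScaleAbs(a,alpha=1.3,beta=10);cv2.imwrite("pics/top1f.png",cv2.resize(a,None,fx=7,fy=6.5,interpolation=cv2.INTER_NEAREST))
E
```

View pics/top1f.png

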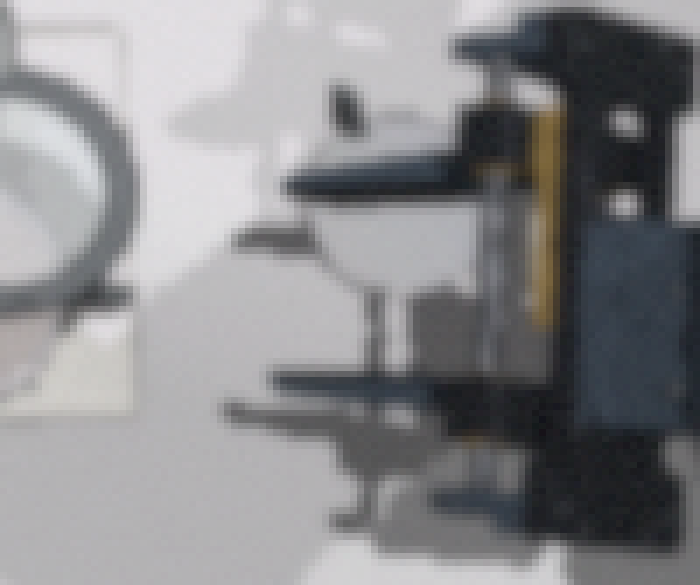

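```bash
python3 - <<'E'
from h import *
import cv2
p=np.array([169.1,549,175.5]);y=np.array([.294,.956,0]);x=np.array([-.956,.294,0])
for s in (-52,-45,45,52):
  for w in (-16,0,16): print(s,w,proj("side",p+s*y+w*x).round(1),proj("top",p+s*y+w*x).round(1))
a=cv2.imread("pics/side0.png")[60:150,100:190];a=cv2.convertScaleAbs(a,alpha=2.2,beta=20);b=cv2.imread("pics/top0.png")[330:400,50:180];b=cv2.convertScaleAbs(b,alpha=2,beta=20)
cv2.imwrite("pics/g0s.png",cv2.resize(a,None,fx=6.5,fy=6.5,interpolation=cv2.INTER_NEAREST));cv2.imwrite("pics/g0t.png",cv2.resize(b,None,fx=6,fy=6,interpolation=cv2.INTER_NEAREST))
E
```

```text
-52 -16 [152.1 145.9] [126.5 384.9]
-52 0 [147.1 146.1] [124.  392.2]
-52 16 [142.1 146.3] [121.6 399.6]
-45 -16 [152.8 145.1] [123.5 383.9]
-45 0 [147.8 145.3] [121.  391.3]
-45 16 [142.8 145.5] [118.6 398.7]
45 -16 [160.9 135.4] [ 85.  371.9]
45 0 [156.2 135.5] [ 82.4 379.2]
45 16 [151.5 135.7] [ 79.9 386.5]
52 -16 [161.5 134.7] [ 82.  370.9]
52 0 [156.8 134.8] [ 79.5 378.2]
52 16 [152.1 135. ] [ 76.9 385.6]
```

View pics/g0s.png

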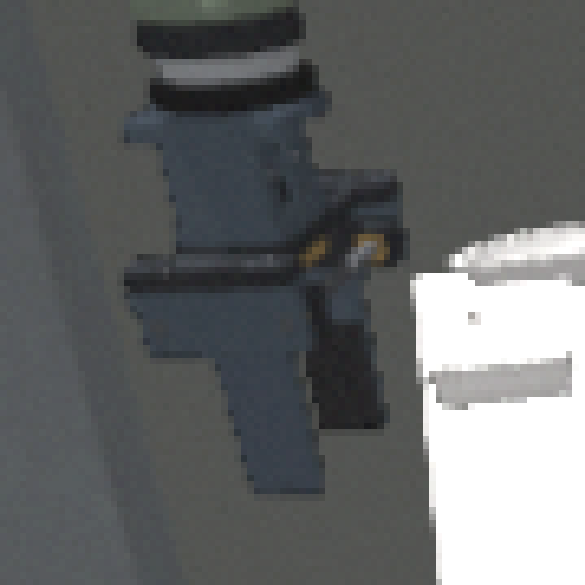

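View pics/g0t.png

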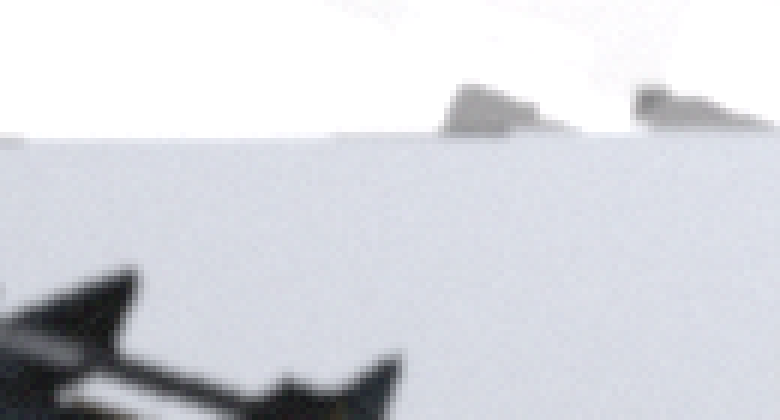

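```bash
python3 - <<'E'
from h import *
np.set_printoptions(precision=1,suppress=True)
p,R=tool()
for d in (0,10,20,30,40):
  print(d,[proj("top",p+R@np.array([w,s,-d])) for s in (35,-35) for w in (16,-16)])
p=np.array([169.1,549,175.5]);y=np.array([.294,.956,0]);x=np.array([-.956,.294,0])
print("start")
for d in (0,10,20,30,40):
  print(d,[proj("side",p+x*w+y*s+[0,0,d]) for s in (-50,50) for w in (16,-16)],[proj("top",p-x*16+y*s+[0,0,d]) for s in (-50,50)])
E
```

```text
0 [array([418.3, 199.6]), array([426.5, 201.3]), array([416.8, 227.9]), array([425. , 229.1])]
10 [array([421.6, 199.4]), array([429.8, 201.1]), array([420. , 227.9]), array([428.3, 229.1])]
20 [array([424.9, 199.2]), array([433.1, 201. ]), array([423.4, 227.9]), array([431.7, 229.2])]
30 [array([428.3, 199. ]), array([436.5, 200.8]), array([426.7, 228. ]), array([435. , 229.2])]
40 [array([431.7, 198.8]), array([439.9, 200.6]), array([430.2, 228. ]), array([438.5, 229.3])]
start
0 [array([142.3, 146.1]), array([152.3, 145.7]), array([152. , 135.2]), array([161.3, 134.9])] [array([125.6, 384.6]), array([ 82.9, 371.2])]
10 [array([141.6, 143.1]), array([151.6, 142.8]), array([151.3, 132.4]), array([160.7, 132.1])] [array([123.5, 386.1]), array([ 80.2, 372.5])]
20 [array([140.9, 140.2]), array([150.9, 139.8]), array([150.7, 129.6]), array([160.1, 129.3])] [array([121.2, 387.7]), array([ 77.5, 373.9])]
30 [array([140.1, 137.2]), array([150.2, 136.9]), array([150. , 126.8]), array([159.5, 126.5])] [array([118.9, 389.2]), array([ 74.7, 375.3])]
40 [array([139.4, 134.3]), array([149.5, 133.9]), array([149.3, 124. ]), array([158.8, 123.7])] [array([116.6, 390.8]), array([ 71.8, 376.8])]
```

>>> arm_command:
  targets:
    - [0.3,0,-0.003,0.07,0]
    - [0.3,0,-0.003,0.145,0]
    - [0.3,0,-0.003,0.145,0]
    - [0.3,0,-0.003,0.145,0]

```text
time_s: 8.62
ee_pos: [545.5, -142.8, 45.3]
ee_rot: [179.4, -37.9, 84.9]
force: [-1.0, -0.5, 1.0]
gripper_width: 63.7
```

```bash
sed -i 's/"top":(310,480,130,260)/"top":(350,450,170,260)/; s/4.5/7/g' look.py; python3 look.py 2
```

```text
[ 546.6 -144.5   46.2] [[0.069, 0.995, 0.068], [0.788, -0.096, 0.609], [0.612, 0.011, -0.791]]
```

View pics/top2.png

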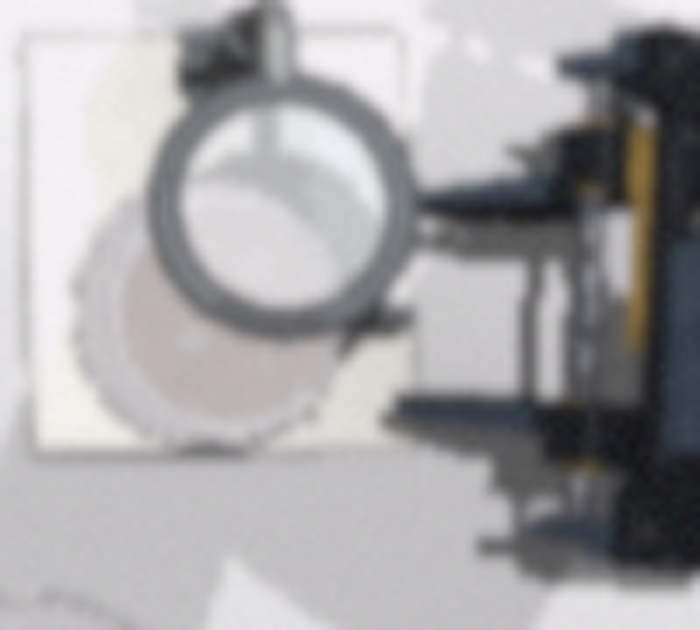

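View pics/side2.png

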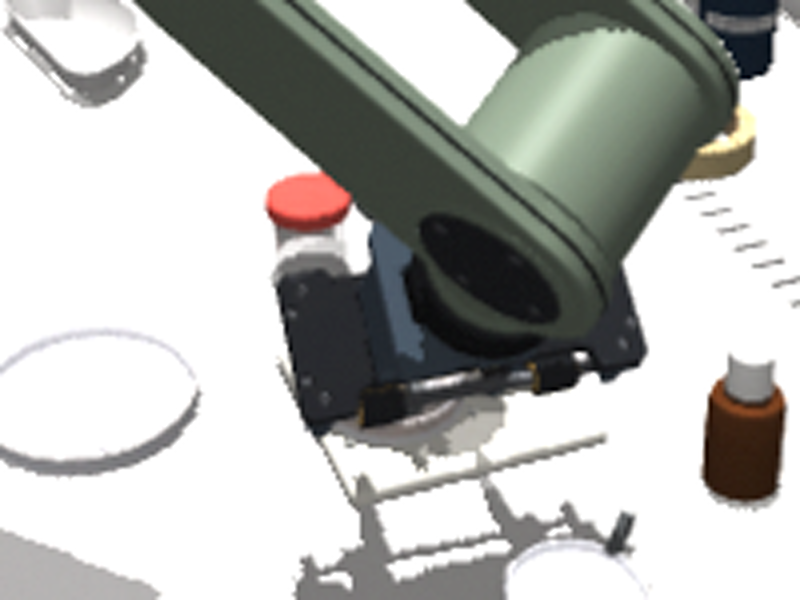

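```bash
python3 - <<'E'
from h import *
np.set_printoptions(precision=1,suppress=True)
p,R=tool(); g=np.array([543.5,-152.5,55])
f=lambda q:(np.array(q)-[350,170]+.5)*7
for s in (36,-36):
  print([f(proj("top",p+R@np.array([w,s,-d]))) for d in(32,36,40) for w in (16,0)])
plan(g+(35+15)*R[:,2]); print("tab grip in tool",R.T@(g-p), "tab dir",R.T@(np.array([543.2,-158,63.5])-g))
E
```

```text
[array([399.4, 210.3]), array([428.3, 216.2]), array([407.9, 209.9]), array([436.9, 215.8]), array([416.5, 209.5]), array([445.5, 215.4])]
[array([387.5, 408.2]), array([416.8, 412.3]), array([396. , 408.4]), array([425.4, 412.4]), array([404.7, 408.5]), array([434. , 412.6])]
share [-0.  -0.   0.1] dist 38.0
tab grip in tool [ -1.1  -2.2 -12.1] tab dir [  0.9   0.3 -10.1]
```

>>> arm_command:
  targets:
    - [0.3,-0.002,-0.004,0.02,0]
    - [0.3,-0.002,-0.004,0.04,0]
    - [0.3,-0.002,-0.004,0.04,0]

```text
time_s: 8.97
ee_pos: [545.4, -132.2, 29.1]
ee_rot: [179.3, -37.8, 84.9]
force: [0.2, -0.1, 1.2]
gripper_width: 63.8
```

```bash
python3 look.py 3; python3 - <<'E'
from h import *
p,R=tool(); g=np.array([543.5,-152.5,55])
print((R.T@(g-p)).round(1),env.state()["force"].round(1),env.state()["qvel"].round(1))
E
```

```text
[ 545.7 -132.7   29.6] [[0.07, 0.995, 0.067], [0.787, -0.096, 0.609], [0.613, 0.01, -0.79]]
[ -0.2  -0.  -32.3] [ 0.2 -0.1  0.4] [-0.1 -0.2 -0.7 -0.1  0.1 -0.1]
```

View pics/top3.png

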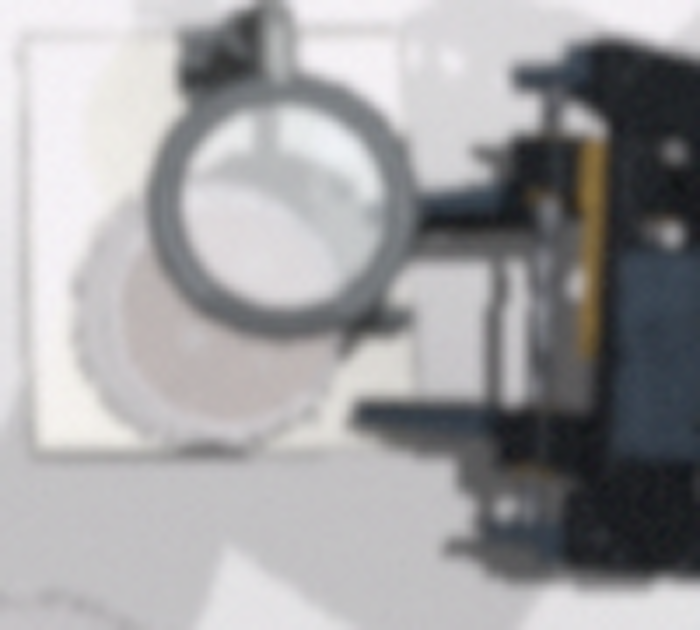

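>>> arm_command:
  targets:
    - [0.3,0,0,0.02,0]
    - [0.3,0,0,0.032,0]
    - [0.3,0,0,0.032,0]
    - [0.6,0,0,0.032,0]
    - [0.7,0,0,0.032,0]
    - [0.8,0,0,0.032,0]
  squeeze: 10

```text
time_s: 9.57
ee_pos: [547.0, -123.1, 17.0]
ee_rot: [179.2, -37.8, 85.0]
force: [0.0, -0.5, 0.2]
gripper_width: 46.4
```

```bash
python3 look.py 4; python3 - <<'E'
from h import *
p,R=tool(); g=np.array([543.5,-152.5,55])
s=env.state();print((R.T@(g-p)).round(1),s["force"].round(1),s["qvel"].round(1),s["gripper_width"])
E
```

```text
[ 547.  -123.2   17.1] [[0.07, 0.995, 0.068], [0.787, -0.096, 0.609], [0.612, 0.011, -0.79]]
[ -0.1  -0.2 -48. ] [ 0.2  0.1 -0.1] [ 0.1 -0.  -0.   0.   0.  -0. ] 38.88646825992171
```

View pics/top4.png

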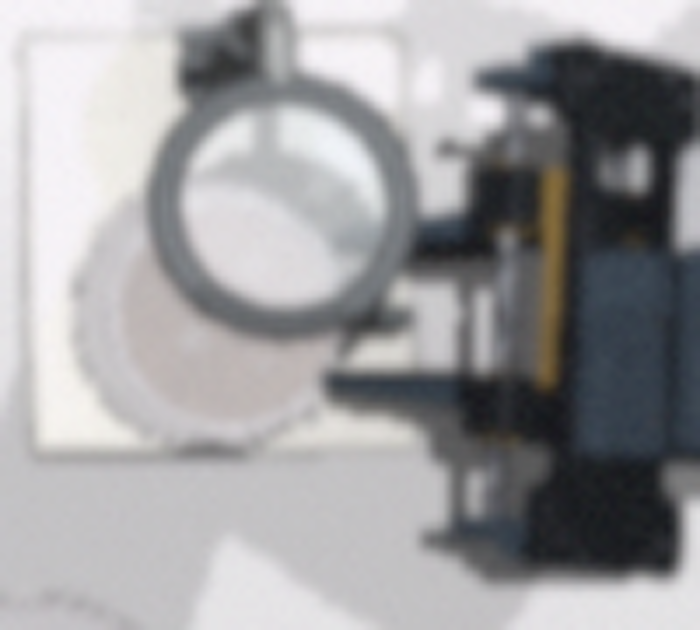

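>>> arm_command:
  targets:
    - [0.85,0,0,0,0]
    - [0.9,0,0,0,0]
    - [0.9,0,0,0,0]
    - [0.9,0,0,0,0]
  squeeze: 10

```text
time_s: 10.0
ee_pos: [547.0, -123.3, 17.1]
ee_rot: [179.2, -37.8, 84.9]
force: [0.3, 0.4, 0.1]
gripper_width: 12.2
```

>>> arm_command:
  targets:
    - [1,0,0,0,0]
    - [1,0,0,0,0]
    - [1,0,0,0,0]
  squeeze: 12

```text
time_s: 10.25
ee_pos: [546.6, -123.4, 17.2]
ee_rot: [179.2, -37.8, 85.0]
force: [-1.2, -1.4, 0.7]
gripper_width: 8.8
```

```bash
python3 look.py 5; python3 - <<'E'
from h import *
s=env.state();print(s["force"].round(1),s["torque"].round(2),s["gripper_width"])
E
```

```text
[ 546.6 -123.4   17.2] [[0.07, 0.995, 0.067], [0.788, -0.096, 0.609], [0.612, 0.011, -0.791]]
[-2.1 -1.2  1.8] [-0.51  0.39  0.31] 9.028557899234109
```

View pics/top5.png

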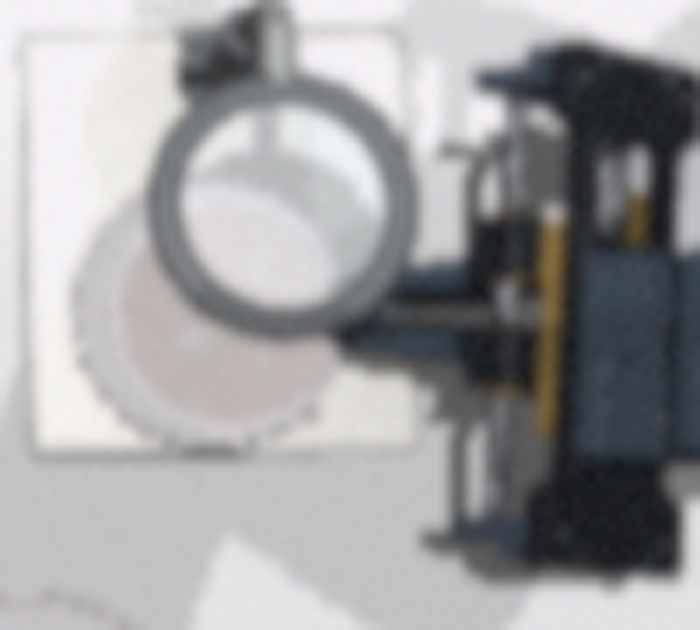

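View pics/side5.png

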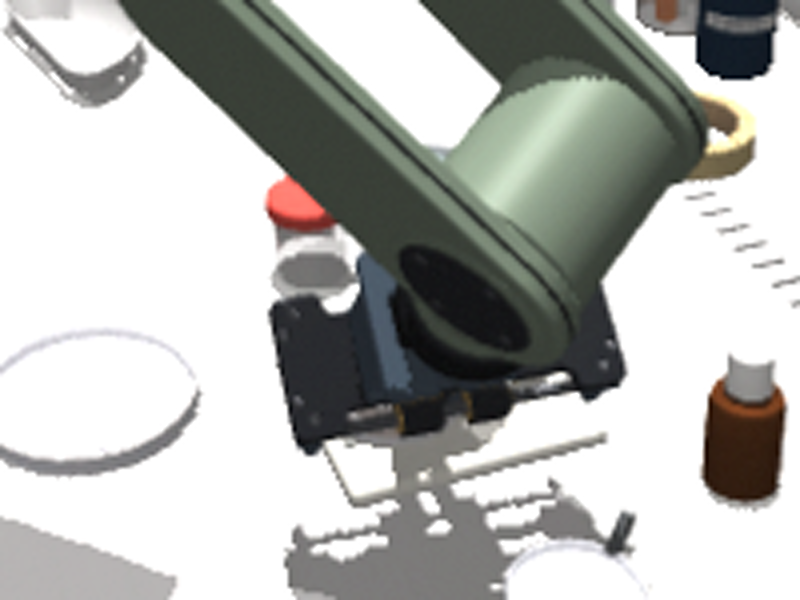

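>>> arm_command:
  targets:
    - [0.8,0,0,0,0]
    - [0.8,0,0,0,0]
    - [0.8,-0.016,0,-0.018,0]
    - [0.8,-0.032,0,-0.034,0]
    - [0.8,-0.032,0,-0.034,0]
    - [1,-0.032,0,-0.034,0]
    - [1,-0.032,0,-0.034,0]
    - [1,-0.032,0,-0.034,0]
  squeeze: 3

```text
time_s: 11.02
ee_pos: [544.4, -146.4, 20.7]
ee_rot: [179.2, -37.7, 84.9]
force: [-0.6, -1.1, 0.2]
gripper_width: 9.0
```

```bash
python3 look.py 6; python3 - <<'E'
from h import *
s=env.state();print(s["force"].round(1),s["torque"].round(2),s["gripper_width"])
p,R=tool(); print((R.T@(np.array([543.5,-152.5,55])-p)).round(1))
E
```

```text
[ 544.4 -146.3   20.8] [[0.069, 0.995, 0.067], [0.788, -0.096, 0.609], [0.612, 0.011, -0.791]]
[0.4 0.1 0.8] [-0.5   0.12 -0.  ] 8.737658076230224
[ 16.    0.1 -30.9]
```

View pics/top6.png

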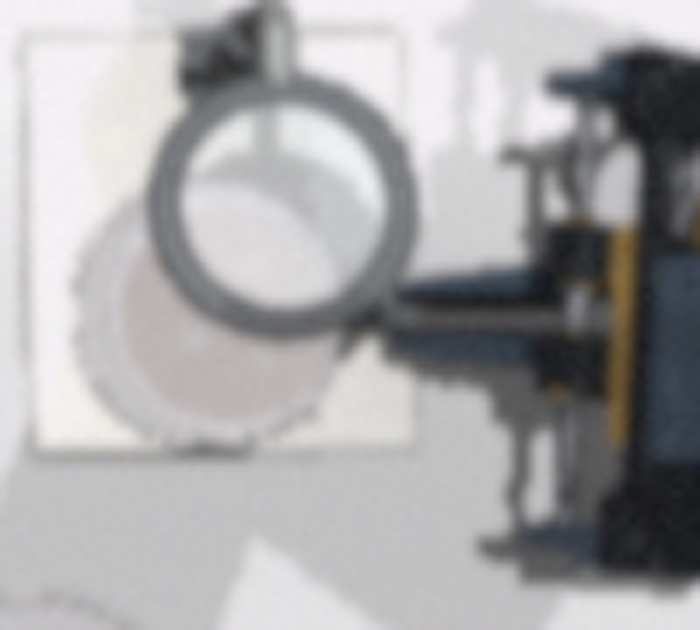

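View pics/side6.png

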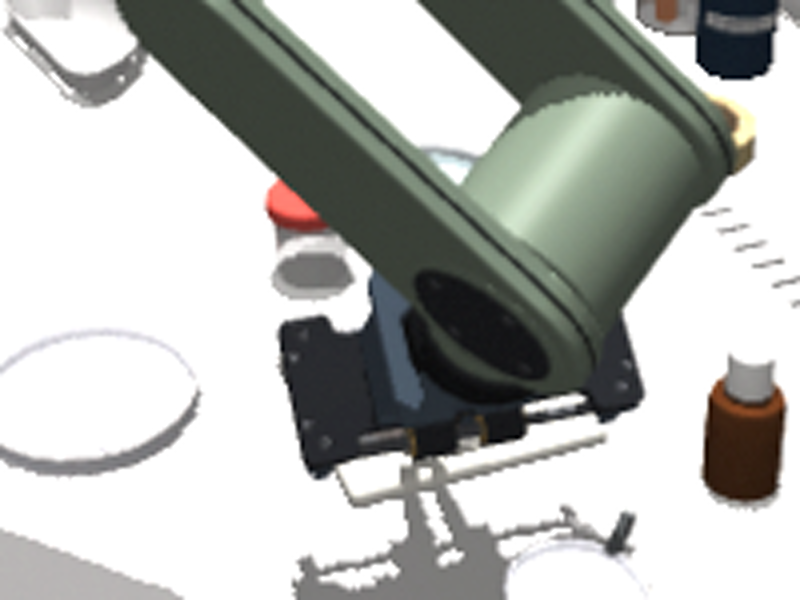

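>>> arm_command:
  targets:
    - [1,0.005,0,-0.004,0]
    - [1,0.01,0,-0.008,0]
    - [1,0.015,0,-0.012,0]
    - [1,0.019,0,-0.0145,0]
    - [1,0.019,0,-0.0145,0]
    - [1,0.019,0,-0.0145,0]

```text
time_s: 11.62
ee_pos: [544.7, -143.2, 32.5]
ee_rot: [179.2, -37.7, 85.0]
force: [-0.8, -0.9, -0.4]
gripper_width: 9.0
```

```bash
python3 look.py 7; python3 - <<'E'
from h import *
s=env.state();print(s["force"].round(1),s["torque"].round(2),s["gripper_width"])
E
```

```text
[ 544.6 -143.2   32.3] [[0.069, 0.995, 0.067], [0.788, -0.096, 0.608], [0.612, 0.011, -0.791]]
[0.5 0.3 0.4] [-0.55  0.11 -0.04] 9.041639449618009
```

View pics/top7.png

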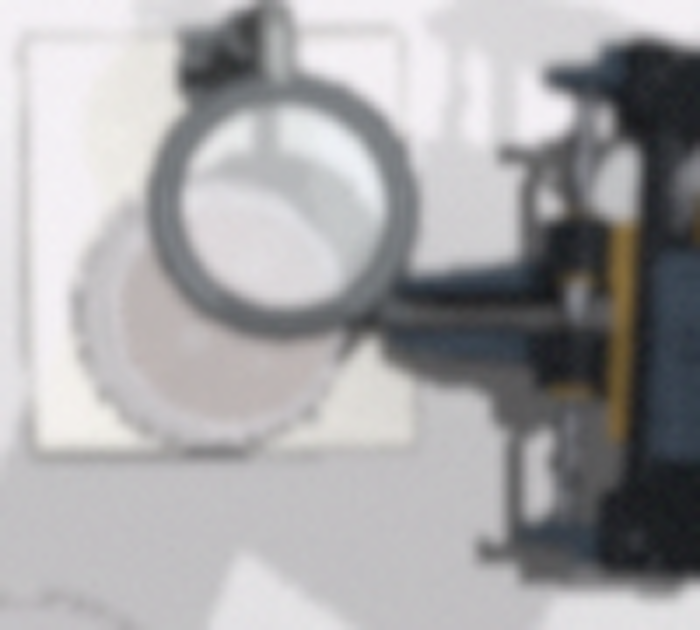

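View pics/side7.png

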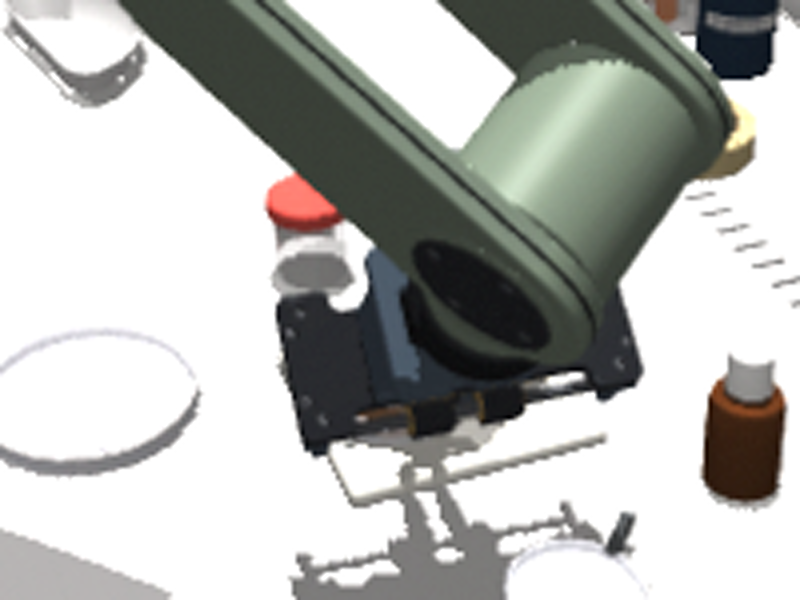

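```bash
python3 - <<'E'
import cv2,numpy as np
from scipy.ndimage import shift
I={k:cv2.cvtColor(cv2.imread(f"pics/top{k}full.png"),cv2.COLOR_BGR2GRAY).astype(float) for k in(4,5,6,7)}
for k in I: print(k,[I[k][r:r+4,354:372].mean(0).round().astype(int).tolist() for r in(210,)])
def sh(a,b):
    w=lambda im,d:shift(im,d,order=1)[205:228,358:366]
    best=min(((np.abs(w(a,(dy,dx))-w(b,(0,0))).mean(),dy,dx) for dy in np.arange(-2,2.1,.25) for dx in np.arange(-2.5,2.6,.25))); return best
print("6->7",sh(I[6],I[7]),"4->6",sh(I[4],I[6]),"5->6",sh(I[5],I[6]))
cv2.imwrite("pics/d67.png",cv2.resize(np.clip(128+4*(I[7]-I[6]),0,255).astype(np.uint8)[170:260,350:450],None,fx=7,fy=6.5))
E
```

```text
4 [[153, 166, 170, 170, 168, 160, 142, 132, 135, 138, 138, 140, 141, 135, 129, 127, 128, 128]]
5 [[152, 166, 170, 170, 168, 158, 140, 133, 136, 138, 138, 139, 140, 135, 130, 128, 128, 128]]
6 [[152, 166, 168, 169, 168, 162, 148, 137, 136, 138, 137, 138, 140, 134, 128, 126, 127, 126]]
7 [[151, 165, 169, 169, 168, 158, 138, 128, 131, 136, 136, 138, 140, 134, 128, 127, 127, 127]]
6->7 (np.float64(3.8603940217391304), np.float64(0.25), np.float64(0.25)) 4->6 (np.float64(2.5244565217391304), np.float64(-0.25), np.float64(0.0)) 5->6 (np.float64(2.9527853260869565), np.float64(-0.25), np.float64(-0.25))
```

View pics/d67.png

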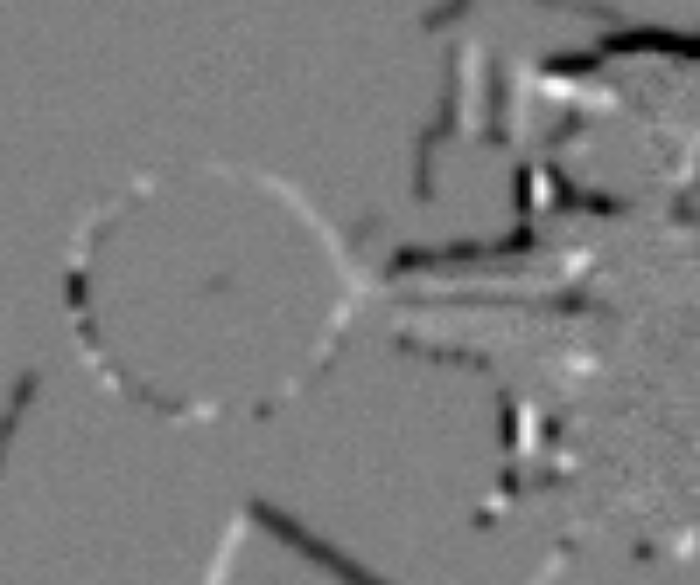

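>>> arm_command:
  targets:
    - [1,-0.004,0,-0.003,0]
    - [1,-0.008,0,-0.006,0]
    - [1,-0.0111,0,-0.0086,0]
    - [1,-0.0111,0,-0.0086,0]
    - [1,-0.0111,0,-0.0086,0]

```text
time_s: 12.13
ee_pos: [543.9, -150.5, 32.2]
ee_rot: [179.2, -37.7, 84.9]
force: [-0.9, -0.7, -0.5]
gripper_width: 8.8
```

```bash
python3 look.py 8; python3 - <<'E'
from h import *
import cv2
s=env.state();print(s["force"].round(1),s["gripper_width"])
I={k:cv2.cvtColor(cv2.imread(f"pics/top{k}full.png"),cv2.COLOR_BGR2GRAY).astype(float) for k in(7,8)}
for k in I: print(k,I[k][210:214,354:372].mean(0).round().astype(int).tolist())
plan((543.5,-156.2,10.0))
E
```

```text
[ 543.9 -150.3   32.3] [[0.069, 0.995, 0.067], [0.788, -0.096, 0.608], [0.612, 0.011, -0.791]]
[-1.   0.3  0. ] 8.698857365914785
7 [151, 165, 169, 169, 168, 158, 138, 128, 131, 136, 136, 138, 140, 134, 128, 127, 127, 127]
8 [151, 165, 168, 169, 169, 168, 168, 167, 162, 150, 137, 136, 139, 134, 128, 126, 126, 126]
share [-0.037 -0.     0.028] dist 23.1
```

View pics/top8.png

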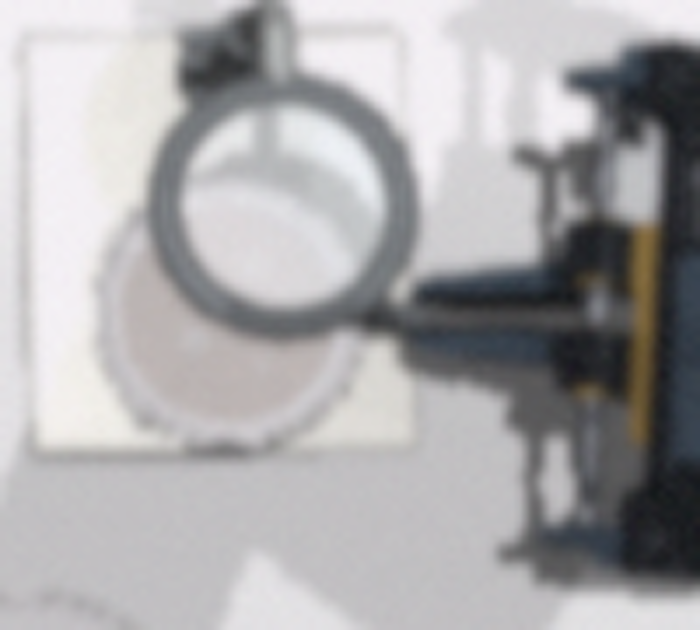

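>>> arm_command:
  targets:
    - [1,-0.006,0,0.004,0]
    - [1,-0.012,0,0.008,0]
    - [1,-0.019,0,0.013,0]
    - [1,-0.025,0,0.018,0]
    - [1,-0.031,0,0.023,0]
    - [1,-0.034,0,0.026,0]
    - [1,-0.034,0,0.026,0]

```text
time_s: 12.82
ee_pos: [543.3, -155.7, 10.9]
ee_rot: [179.3, -37.8, 84.9]
force: [-0.4, -0.4, 0.4]
gripper_width: 9.0
```

```bash
python3 look.py 9; python3 - <<'E'
from h import *
s=env.state();print(s["force"].round(1),s["gripper_width"])
plan((543.5,-156.2,10.0))
E
```

```text
[ 543.5 -155.6   11.5] [[0.07, 0.995, 0.067], [0.787, -0.096, 0.609], [0.612, 0.01, -0.791]]
[-0.   0.8 -0.5] 8.83714607611038
share [-0.003  0.     0.002] dist 1.6
```

View pics/top9.png

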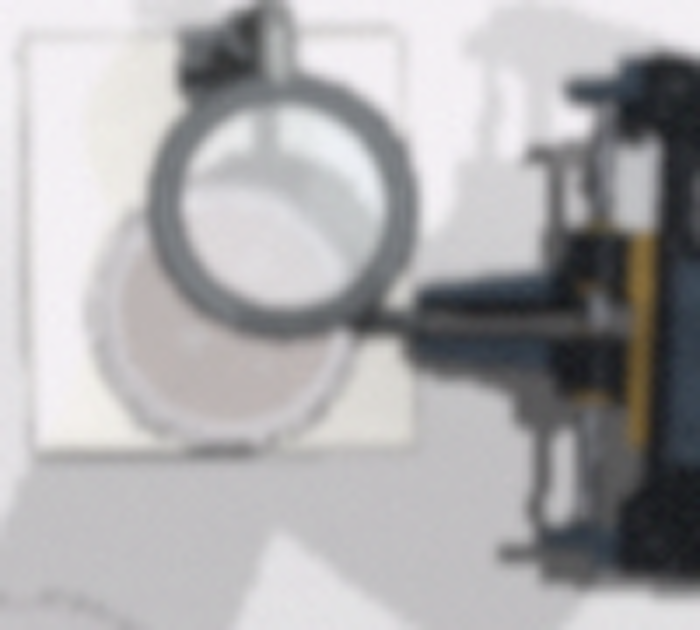

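View pics/side9.png

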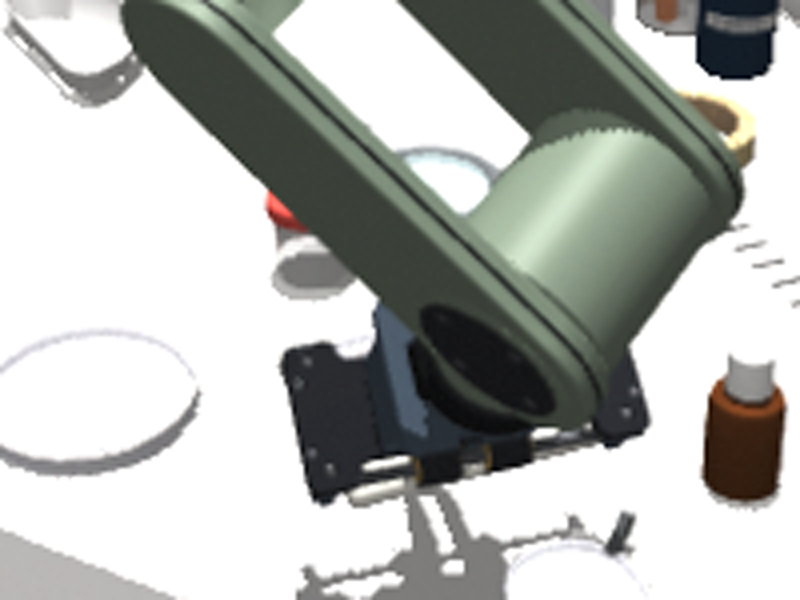

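```bash
cat > prof.py <<'E'
import cv2,sys
from h import *
def edge(k,x0=354,x1=368):
    I=cv2.cvtColor(cv2.imread(f"pics/top{k}full.png"),cv2.COLOR_BGR2GRAY).astype(float)
    out=[]
    for r in range(206,222,2):
        p=I[r:r+2,x0:x1].mean(0); hi=p[1:4].max()
        i=next((i for i in range(3,len(p)) if p[i]<hi-14),None)
        if i: out.append((r,round(x0+i-1+(p[i-1]-(hi-14))/(p[i-1]-p[i]),2)))
    return out
for k in sys.argv[1:]: print(k,edge(k))
m,L=lidpose(); print("start pred",[proj("top",m+L@np.array([52*np.cos(t),52*np.sin(t),5])).round(1).tolist() for t in (-.2,0,.2)])
m,L=lidpose(off=0,tilt=0,zm=25); print("seat pred",[proj("top",m+L@np.array([52*np.cos(t),52*np.sin(t),5])).round(1).tolist() for t in (-.2,0,.2)])
E
python3 prof.py 4 7 8 9
```

```text
4 [(206, np.float64(361.09)), (208, np.float64(359.75)), (210, np.float64(359.15)), (212, np.float64(359.25)), (214, np.float64(359.52)), (216, np.float64(359.31)), (218, np.float64(359.35)), (220, np.float64(359.77))]
7 [(206, np.float64(360.72)), (208, np.float64(360.33)), (210, np.float64(359.27)), (212, np.float64(359.02)), (214, np.float64(359.13)), (216, np.float64(359.23)), (218, np.float64(359.71)), (220, np.float64(360.05))]
8 [(206, np.float64(363.48)), (208, np.float64(362.95)), (210, np.float64(362.45)), (212, np.float64(362.81)), (214, np.float64(363.06)), (216, np.float64(362.85)), (218, np.float64(362.46)), (220, np.float64(362.89))]
9 [(206, np.float64(363.3)), (208, np.float64(362.61)), (210, np.float64(362.06)), (212, np.float64(361.38)), (214, np.float64(361.25)), (216, np.float64(361.44)), (218, np.float64(362.06)), (220, np.float64(362.29))]
start pred [[360.7, 208.8], [360.1, 212.6], [360.2, 216.5]]
seat pred [[363.5, 208.9], [362.9, 212.7], [363.0, 216.6]]
```

>>> arm_command:
  targets:
    - [1,-0.002,0,0,0]
    - [1,-0.0036,0,0,0]
    - [1,-0.0036,0,0,0]
    - [1,-0.0036,0,0,0]

```text
time_s: 13.25
ee_pos: [543.5, -157.1, 10.5]
ee_rot: [179.2, -37.8, 85.0]
force: [0.5, -0.8, -0.1]
gripper_width: 8.8
```

```bash
python3 look.py 10; python3 prof.py 9 10; python3 - <<'E'
from h import *
s=env.state();print(s["force"].round(1),s["gripper_width"])
E
```

```text
[ 543.5 -157.1   10.5] [[0.07, 0.995, 0.067], [0.788, -0.096, 0.609], [0.612, 0.011, -0.791]]
9 [(206, np.float64(363.3)), (208, np.float64(362.61)), (210, np.float64(362.06)), (212, np.float64(361.38)), (214, np.float64(361.25)), (216, np.float64(361.44)), (218, np.float64(362.06)), (220, np.float64(362.29))]
10 [(206, np.float64(364.0)), (208, np.float64(362.58)), (210, np.float64(362.12)), (212, np.float64(362.22)), (214, np.float64(362.21)), (216, np.float64(362.15)), (218, np.float64(362.29)), (220, np.float64(362.8))]
start pred [[360.7, 208.8], [360.1, 212.6], [360.2, 216.5]]
seat pred [[363.5, 208.9], [362.9, 212.7], [363.0, 216.6]]
[ 0.7 -0.5 -0.5] 8.930612801603415
```

View pics/top10.png

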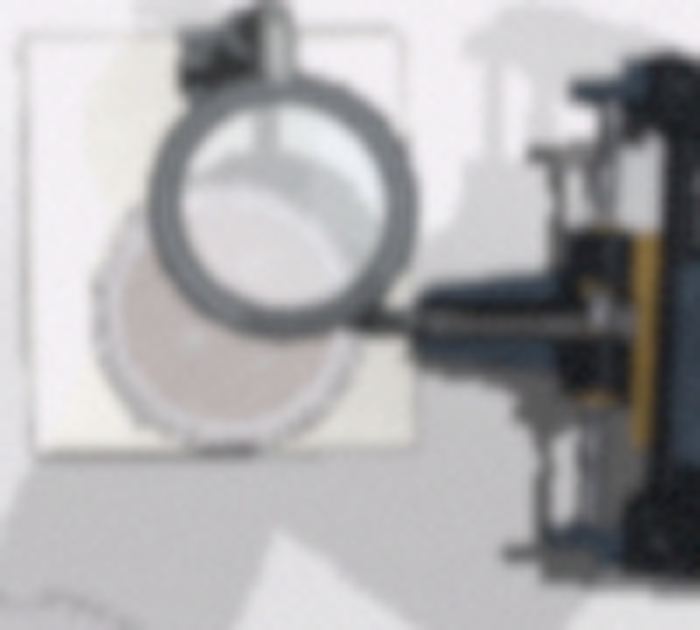

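>>> arm_command:
  targets:
    - [1,-0.0012,0,0.0016,0]
    - [1,-0.0012,0,0.0016,0]
    - [0.8,-0.0012,0,0.0016,0]
    - [0.75,-0.0012,0,0.0016,0]
    - [0.75,-0.0012,0,0.0016,0]

```text
time_s: 13.77
ee_pos: [543.5, -157.1, 9.5]
ee_rot: [179.2, -37.8, 84.9]
force: [-0.4, -0.3, 0.7]
gripper_width: 22.6
```

>>> arm_command:
  targets:
    - [0.7,-0.02,0,-0.05,0]
    - [0.7,-0.05,0,-0.12,0]
    - [0.7,-0.1,0,-0.2,0]
    - [0.6,-0.2,0,-0.28,0]
    - [0.6,-0.28,0,-0.36,0]
    - [0.6,-0.36,0,-0.44,0]
    - [0.6,-0.36,0,-0.44,0]
    - [0.6,-0.36,0,-0.44,0]

```text
time_s: 14.43
ee_pos: [515.0, -438.4, 72.7]
ee_rot: [179.2, -37.5, 84.8]
force: [-0.1, 0.9, 0.2]
gripper_width: 36.6
```

```bash
python3 look.py 11; python3 prof.py 10 11
```

```text
[ 515.4 -436.2   72.3] [[0.072, 0.995, 0.07], [0.788, -0.1, 0.607], [0.611, 0.011, -0.791]]
10 [(206, np.float64(364.0)), (208, np.float64(362.58)), (210, np.float64(362.12)), (212, np.float64(362.22)), (214, np.float64(362.21)), (216, np.float64(362.15)), (218, np.float64(362.29)), (220, np.float64(362.8))]
11 [(206, np.float64(363.45)), (208, np.float64(362.44)), (210, np.float64(362.08)), (212, np.float64(362.56)), (214, np.float64(362.64)), (216, np.float64(362.22)), (218, np.float64(362.37)), (220, np.float64(363.0))]
start pred [[360.7, 208.8], [360.1, 212.6], [360.2, 216.5]]
seat pred [[363.5, 208.9], [362.9, 212.7], [363.0, 216.6]]
```

View pics/top11.png

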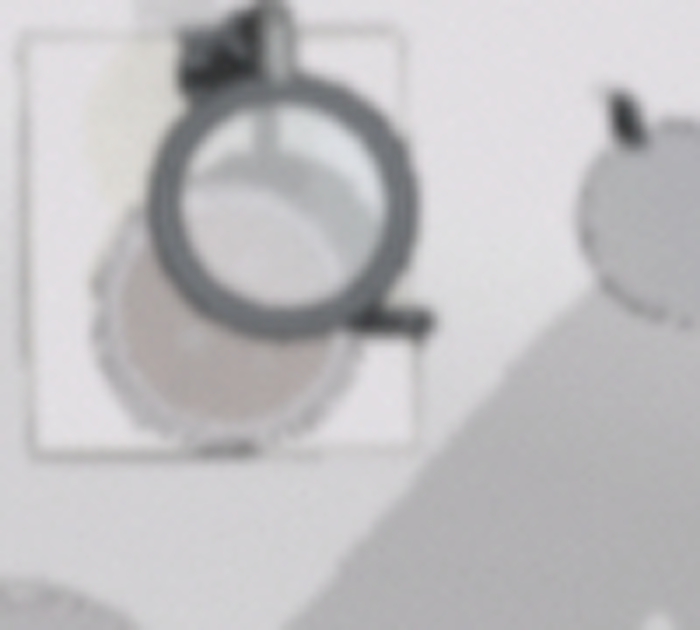

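View pics/side11full.png

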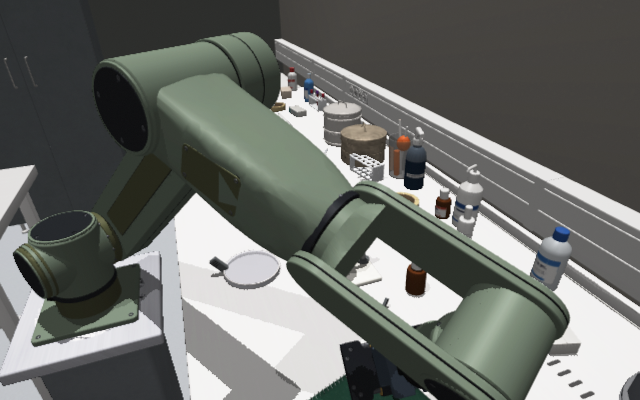

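>>> arm_command:
  targets:
    - [0.6,0.49,-0.63,-0.46,0]
    - [0.6,0.49,-0.63,-0.46,0]
    - [0.6,0.49,-0.63,-0.46,0]
    - [0.6,0.49,-0.63,-0.46,0]
    - [0.6,0.49,-0.63,-0.46,0]
    - [0.6,0.49,-0.63,-0.46,0]
    - [0.6,0.49,-0.63,-0.46,0]
    - [0.6,0.49,-0.63,-0.46,0]

```text
time_s: 15.2
ee_pos: [288.6, -371.2, 312.0]
ee_rot: [179.2, -37.8, 84.9]
force: [-0.1, -0.9, -0.3]
gripper_width: 36.5
```

```bash
python3 look.py 12; python3 prof.py 12
```

```text
[ 287.8 -372.3  315.7] [[0.071, 0.995, 0.073], [0.792, -0.1, 0.602], [0.606, 0.015, -0.795]]
12 [(206, np.float64(363.48)), (208, np.float64(362.39)), (210, np.float64(362.09)), (212, np.float64(362.62)), (214, np.float64(362.6)), (216, np.float64(362.21)), (218, np.float64(362.43)), (220, np.float64(363.04))]
start pred [[360.7, 208.8], [360.1, 212.6], [360.2, 216.5]]
seat pred [[363.5, 208.9], [362.9, 212.7], [363.0, 216.6]]
```

View pics/side12full.png

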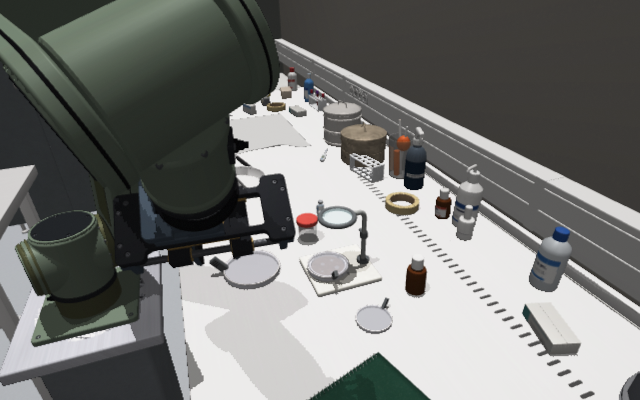

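```bash
python3 - <<'E'
from h import *
import cv2
np.set_printoptions(precision=1,suppress=True)
a=cv2.imread("pics/side12full.png")[245:295,295:360]; b=cv2.imread("pics/side0.png")[245:295,295:360]
f=lambda a:cv2.resize(a,None,fx=6.1,fy=8,interpolation=cv2.INTER_CUBIC)
cv2.imwrite("pics/cmp.png",np.hstack([f(b),f(a)]))
m,L=lidpose(off=0,tilt=0,zm=25)
for nm,v in dict(end=(-69,0,28.6),root=(-48.4,0,4),px=(52,0,5),mx=(-52,0,5),py=(0,52,5),my=(0,-52,5),mxl=(-52,0,-5)).items():
    X=m+L@np.array(v); print(nm,"side",proj("side",X)-[295,245],"top",(proj("top",X)-[350,170])*7)
E
```

```text
end side [40.8 27.5] top [421.8 320. ]
root side [38.3 30.2] top [353.7 321. ]
px side [27.6  5.4] top [ 90.2 299.1]
mx side [38.7 30.8] top [363.6 321.6]
py side [12.3 21.1] top [218.  447.2]
my side [53.1 14.1] top [235.5 175.1]
mxl side [38.8 34.1] top [358.5 323.8]
```

View pics/cmp.png

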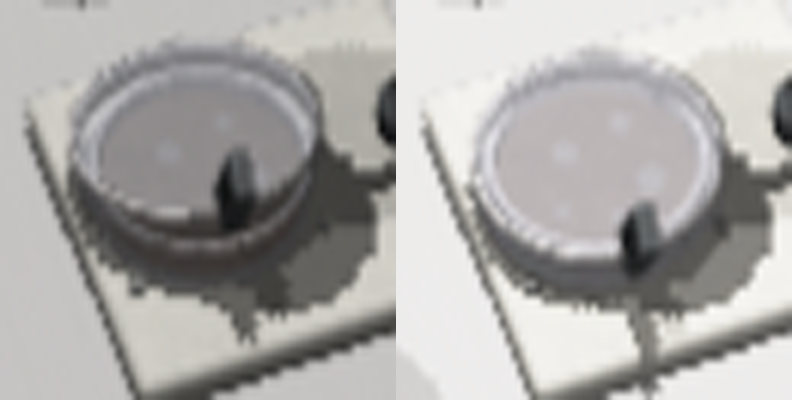

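View pics/top12.png

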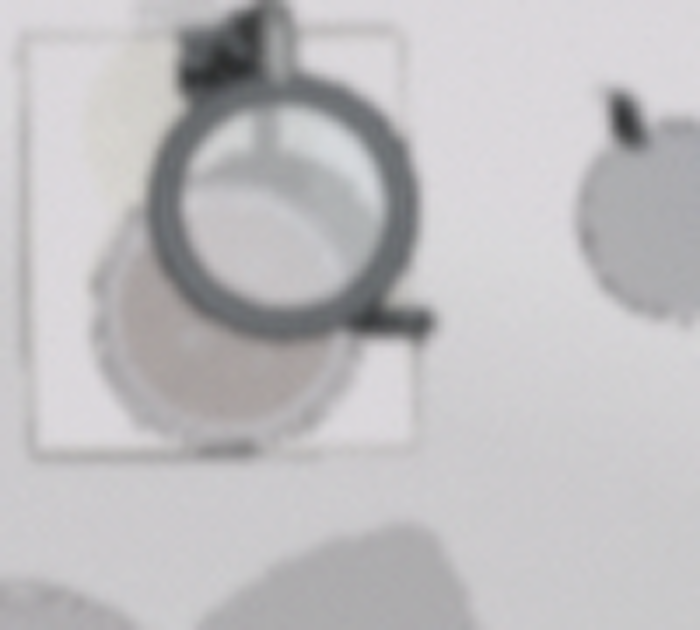

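```bash
python3 - <<'E'
from workcell import env
s=env.state();print(s["time_s"],s["qvel"].round(1),s["force"].round(1));print(env.job_done())
E
```

```text
15.3 [ 2.3  4.3  2.2  1.7 -6.2  0.7] [ 0.5 -0.1  0.5]
the job is handed in; nothing more can be done
None
```

I took the lid by its tab, raised that edge about 1 cm, slid the lid back about 7 mm to centre, lowered it and let go. I then backed the arm away and handed the job in at 15.3 s.

- **Leaning the hand:** the moves only allow a turn about the tool's own axis. I got the 38° lean by pushing against the arm's outer reach limit off to the left, then kept it for the approach.
- **Reported TCP:** it disagreed with both cameras. The fingers appeared to end about 33–36 mm short of the stated tip. I trusted the images, and the fingers closed on the tab at 9 mm.
- **Raising the edge:** I loosened to a light 3 N grip near the tab's end so the lid could pivot. The opposite edge shifted by no more than about 1 mm in the top view. I could not measure its height directly.
- **Final checks:** both views show the lid concentric with the dish, the tab edge down and the rim even all round. In the top view its left edge is about 0.5 px (roughly 1 mm) from the expected seated position. Measured forces stayed around 2 N or less.
- **Bystanders:** in the last side picture the cup and bottles look to stand where they were, though I did not measure them again. The gripper's path stayed clear of the magnifier.
- **At hand-in:** the arm was clear of everything but still settling slightly, with joint speeds up to 6°/s.

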